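# Walk the ski-rest block round to the fence

## Robot

A 6-joint arm with a two-finger parallel gripper is mounted at the origin on the work surface. World frame = base frame: x ahead of the robot, y to its left, z up, the work surface at z = 0. Lengths are in m, angles in degrees, forces in N, time in s.
With the tool pointing down it reaches from about 0.3 to 0.875 m from the base axis. Payload 6.4 kg.
Tool frame: the origin (TCP) lies at the very end of the fingers, on their centre line; the grasp point (between the pads) lies 19 mm behind it; z points along the fingers, y is the line along which they close (so a half turn about z gives the same grasp; the last joint's range is limited). The gripper opens to 88 mm and grips with 3 to 60 N. Pads are 18 mm wide; open, the fingers measure 123 mm over their backs; the gripper's body (75 mm by 187 mm) begins 45 mm behind the grasp point.
Start: joints at [-11.82, 10.359, 92.074, -0, 77.567, -11.82], TCP at [0.575, 0, 0.239] pointing down, gripper open.
Joint ranges: [-171.53, 171.53], [-51.25, 118.39], [17.06, 147.69], [-65.23, 245.23], [0, 150.52], [-178.68, 178.68]. Speed limits (degrees/s): [147.25, 147.25, 172.46, 180, 180, 180].

## Interface

Orientations are given as a 3x3 rotation matrix whose columns are the frame's x, y, z axes.
In Python, from station import ctrl gives the robot as it stands.
- The arm moves only by the tool servo_tool, never from a script. Its argument "motion" is a list that holds one entry, the list of rows, each a list of 7 numbers: the finger opening in m, from 0 to 0.0881, then the shift along the world's x, y, z in m, then the turn, a rotation vector about the world's x, y, z in degrees. In form: [[[fingers, dx, dy, dz, rx, ry, rz], ...]]. A call has 1 to 10 rows; each row is the pose to reach, as a shift and turn from the pose commanded when the call began; what a row does not reach only later rows make up. A row lasts 1/10 s, in which the tool goes at most 50 mm and 8.59 degrees, less where a joint would pass 70% of its speed; a pose out of reach is approached as far as the arm can. A call with a gripper value outside its range is refused whole. The fingers move at their own pace and stop on an object; "grip_force" is the grip in N (left out, the last holds). Time passes only in rows, so rows that repeat a pose let the fingers close. It gives the time, the measured TCP pose, the force, the opening and the grip force at its end, in the units of the state.
- ctrl.read_state(): the state, without advancing time (a new reading comes with each control period).
- ctrl.get_image(name): name is "scene" or "side" or "wrist"; returns a dict with "pixels" (400x640x3 uint8, red, green, blue), "range_z" (400x640 float32, m along the optical axis (not along the pixel's ray), 0 where there is no reading), "vfov" (degrees; the focal length in pixels is half the picture's height over the tangent of half this angle, whatever the lens; pixels are square), "cx", "cy" (the principal point, pixels), "pose" (4x4, takes a point from camera to world coordinates). Camera axes: x right, y down, z forward; pixel columns grow to the right and rows downward; lengths in m; the calibration is good to about 2 mm. A picture is of the moment at which its call begins.
- ctrl.finish_job(): hands the job in; it is judged then, once.
The state is a dict: "clock": time; "joint_pos": joint angles; "joint_velocities": joint speeds; "joint_torque": joint torques, N m; "tool_pos": TCP position; "eef_rot": TCP orientation; "ft_force": force on the tool from outside, world axes, zero at the start; "moment": the same for the moment, N m; "finger_gap": opening from 0.0 (shut) to 1.0 (fully open); "grip_force": force on a finger pad.
Only numpy, scipy, OpenCV 4.12 (cv2) and the standard library are available. Lean on these libraries where they do the work, as an engineer would, in place of code of your own. Each camera call takes 0.05 s, during which the arm holds its last target. There are 200 camera calls.

## Task

Walk the heavy grey ski-rest block round on the bench by pushing the two black corners of its back in turn with the closed fingertips, the left one (seen from the robot) first, then the right, and so on, until its red face stands square to the steel fence with a slot of about 20 mm left between them for a ski, and the whole block lies between the fence's two yellow end marks. Only push it along the bench, without gripping, lifting or tipping it, and never let it touch the fence. Leave everything else where it lies.

Things in the scene. Friction and masses are not known exactly. Their poses are not given: they have to be found in the camera images.
- block: Heavy loose cast block, a cuboid 100 (its x) x 140 (y) x 45 mm high, about 1.3 kg. Its +x face is red (8 mm plate, red from above too); the opposite -x face, with two black corners, is the one to push. Black pad on top. Origin: centre of the underside, z up. At the start its centre is about 0.175 m before the fence and the red face is turned 20 to 50 degrees counter-clockwise (from above).
- red_face (a point): Centre of the block's red face, 50 mm along its x from the centre, 22.5 mm above the bench. The block slides under a push of roughly 5 to 20 N and stops when the push stops; pushed square to its back face 50 mm to one side of the middle, it turns about a point some 40 mm from its centre on the other side.
- left_pad: Black back corner of the block, on the left seen from the robot: a piece 15 (x) x 45 (y) x 45 mm high, flush with the block's back and left end, not graspable. Origin: its centre, 42.5 mm back and 47.5 mm left (+y) of the block's centre.
- right_pad: The same black corner at the right: its centre is 42.5 mm back and 47.5 mm right (-y) of the block's centre. Between the two pads the back is grey over 50 mm.
- fence: Fixed steel fence 280 mm long (its y), 40 mm high; yellow end marks 50 mm high, inner edges 130 mm to either side of its middle. Origin: on the bench at the middle of its flat front face, which looks along its -x axis to the robot and block; +x points away from the block. Foot and ribs reach 50 mm behind the face.
- cork: Bystander: polishing cork 70 x 40 x 30 mm lying on the bench; origin at the centre of its underside.
- wax_jar: Bystander: white jar with red cap, 50 mm diameter, 60 mm high, standing; origin at the centre of its underside.
- wax_bar: Bystander: yellow wax bar 60 x 35 x 25 mm; origin at the centre of its underside.
- screwdriver: Bystander: screwdriver 190 mm long lying along its x; origin under its middle.
- scraper: Bystander: orange plastic scraper 60 x 130 x 5 mm lying flat behind the fence; origin at the centre of its underside.
- cleaner: Bystander: aluminium can with blue label, 56 mm diameter, 130 mm high, standing to the side; origin at the centre of its underside.
Things that resemble listed ones, but are neither listed nor needed, are in the scene too. Leave any purple look-alike of the block alone.

How it is judged:
By the outcome, as a careful person would: the job done as asked, in the order asked, and still so for the second after the job is handed in, with the robot touching nothing.
It also fails if it takes over 58 s, if anything falls off the work surface, if the arm or the gripper's body presses on something with over 40 N, if the wrist force passes 120 N, or if a joint passes its speed limit or range.

## Working session

There is one attempt and no reset: what is moved stays moved. The work goes in short steps, Python scripts to look and compute and a tool call to move; the robot and the scene stay as the last step left them, time stands still between calls to the robot, and variables do not carry over. Pictures are saved under pics/ and viewed, at most 10 in all, crops included, and the job is handed in when it is done.

Besides the shell and the picture viewer there is one more tool, called after "Request:" in YAML: its name, and indented under it one key for each argument. servo_tool: Moves the arm, as the interface text tells. Its arguments: {"type":"object","properties":{"motion":{"type":"array","items":{"type":"array","items":{"type":"array","items":{"type":"number"}}}},"grip_force":{"type":"number"}},"required":["motion"]}

```bash
mkdir -p pics
cat > h.py <<'E'
import numpy as np, cv2
from station import ctrl
def shot(n):
    d=ctrl.get_image(n); P=np.array(d["pixels"]);Z=np.array(d["range_z"])
    f=P.shape[0]/2/np.tan(np.radians(d["vfov"])/2)
    v,u=np.mgrid[:P.shape[0],:P.shape[1]]
    T=np.array(d["pose"])
    C=np.stack([(u-d["cx"])*Z/f,(v-d["cy"])*Z/f,Z],-1)
    W=C@T[:3,:3].T+T[:3,3]; W[Z==0]=np.nan
    return P,W,d
def save(P,fn,s=1): cv2.imwrite("pics/"+fn,cv2.resize(P[:,:,::-1].copy(),None,fx=s,fy=s,interpolation=cv2.INTER_CUBIC))
E
python3 - <<'E'
from h import *
for n in("scene","side"):
    P,W,d=shot(n); save(P,n+"0.png",1.2); print(n,np.round(d["pose"],3).tolist(),d["vfov"])
    np.savez("/tmp/"+n,P=P,W=W)
s=ctrl.read_state();print(s)
E
```

```text
scene [[-0.239, 0.639, -0.731, 1.355], [0.971, 0.15, -0.186, 0.239], [-0.009, -0.755, -0.656, 0.773], [0.0, 0.0, 0.0, 1.0]] 56.89138045887032
side [[-0.944, -0.169, 0.284, 0.135], [-0.33, 0.471, -0.818, 1.131], [0.004, -0.866, -0.501, 0.756], [0.0, 0.0, 0.0, 1.0]] 42.99736253840835
{'clock': 0.1, 'joint_pos': array([-1.18185128e+01,  1.03958063e+01,  9.21264401e+01, -9.65222751e-05,
        7.75659659e+01, -1.18203141e+01]), 'joint_velocities': array([ 0.19021195, -0.02776879, -0.12223303,  0.0262339 , -0.05281127,
       -0.04645566]), 'joint_torque': array([ 1.29169843e-03, -4.34824562e+01, -3.42694116e+01,  7.03934091e-02,
        3.40874540e-02,  2.31206508e-05]), 'tool_pos': array([5.74521833e-01, 1.33159313e-04, 2.37913856e-01]), 'eef_rot': array([[-3.15660187e-05,  9.99998864e-01, -1.50729400e-03],
       [ 9.99999950e-01,  3.20389183e-05,  3.13717687e-04],
       [ 3.13765622e-04, -1.50728403e-03, -9.99998815e-01]]), 'ft_force': array([ 0.6806007 ,  0.38140759, -0.20994271]), 'moment': array([-0.03799478,  0.035448  , -0.03202659]), 'grip_force': 0.0, 'finger_gap': 1.0002009867768473}
```

View pics/scene0.png

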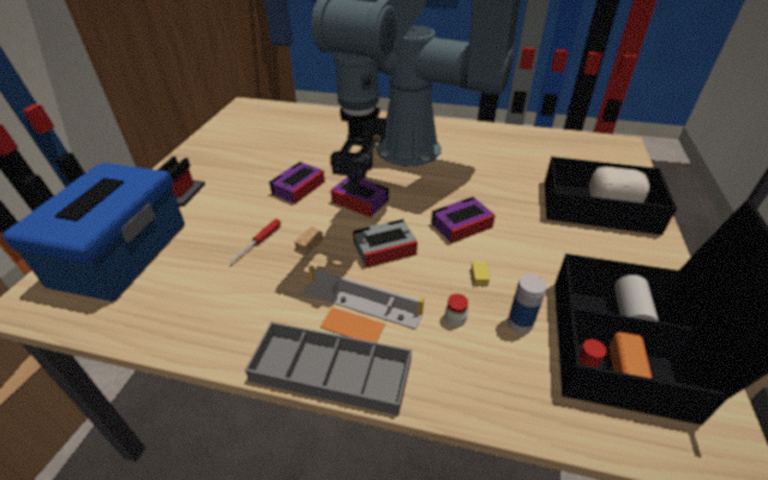

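View pics/side0.png

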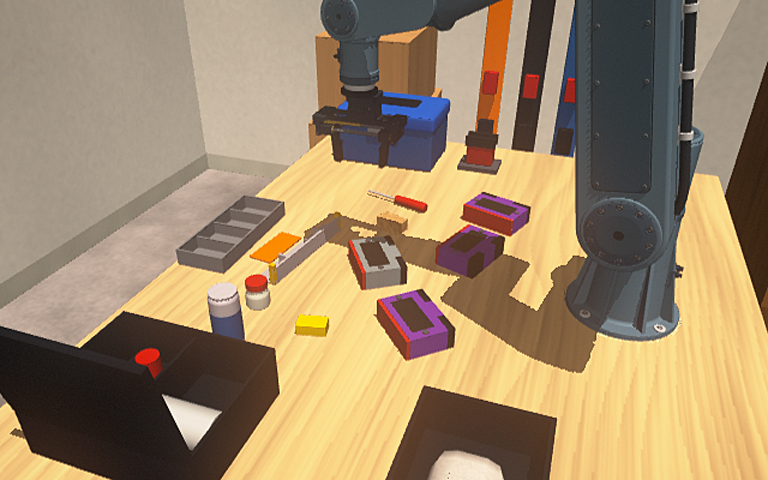

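The grey block with a red face is at scene (385,240) and side (377,262), both in 1.2x pixels. The look-alikes are purple: scene (297,182), (360,195) and (463,218). Only the grey one matches the description. The fence is at scene (365,300). I'll confirm this in a crop and measure.

```bash
cat >> h.py <<'E'
def block(P,W,c0=None,r=.11):
    """rect of grey-block top; c0 = rough centre xy"""
    z=W[...,2]; m=(abs(z-.045)<.006)&(np.hypot(W[...,0]-c0[0],W[...,1]-c0[1])<r)
    n,l,s,_=cv2.connectedComponentsWithStats(m.astype(np.uint8))
    k=1+np.argmax(s[1:,4]); q=W[l==k][:,:2]
    (c,wh,a)=cv2.minAreaRect((q*1000).astype(np.float32))
    col=P[l==k].astype(int); red=q[(col[:,0]>1.8*col[:,1])&(col[:,0]>1.8*col[:,2])&(col[:,0]>60)]
    c=np.array(c)/1000; t=np.radians(a if wh[0]<wh[1] else a+90)
    x=np.array([np.cos(t),np.sin(t)])
    if (red.mean(0)-c)@x<0:x=-x
    return c,np.degrees(np.arctan2(x[1],x[0])),np.round(wh,1),len(q),red.mean(0)
E
python3 - <<'E'
from h import *
for n,(u,v) in(("scene",(385,238)),("side",(377,255))):
    D=np.load(f"/tmp/{n}.npz");P,W=D["P"],D["W"]
    c0=W[int(v/1.2),int(u/1.2)];print(n,c0)
    print(block(P,W,c0))
    z=W[...,2];hsv=cv2.cvtColor(P,cv2.COLOR_RGB2HSV).astype(int)
    # objects: components above table
    m=((z>.008)&(z<.2)&(W[...,0]>.25)&(W[...,0]<1.)&(abs(W[...,1])<.45)).astype(np.uint8)
    k,l,s,_=cv2.connectedComponentsWithStats(m)
    for i in range(1,k):
        if s[i,4]>60:
            q=W[l==i];print(s[i],np.round(np.nanmin(q,0),3),np.round(np.nanmax(q,0),3),P[l==i].mean(0).round())
D=np.load("/tmp/scene.npz");a=D["P"][130:290,200:440]
save(a,"crop.png",3)
E
```

```text
scene [0.53358365 0.04250798 0.04734221]
(array([0.52296124, 0.04170189]), np.float64(33.53961944580078), array([105.3, 142.2]), 1055, array([0.56526493, 0.06493417]))
[224 137  48  32 951] [ 0.25  -0.352  0.008] [ 0.395 -0.21   0.051] [79. 39. 62.]
[275 147  50  33 926] [ 0.28  -0.159  0.008] [0.407 0.005 0.05 ] [59. 25. 40.]
[ 359  164   55   37 1280] [0.299 0.141 0.008] [0.465 0.311 0.05 ] [80. 40. 64.]
[191 182  44  38 261] [ 0.494 -0.32   0.008] [ 0.676 -0.256  0.028] [137.  71.  61.]
[ 294  183   55   39 1445] [ 0.447 -0.044  0.008] [0.606 0.128 0.05 ] [87. 65. 61.]
[246 189  24  21 307] [ 0.512 -0.183  0.008] [ 0.591 -0.123  0.033] [126. 100.  71.]
[393 218  16  19 246] [0.537 0.266 0.008] [0.602 0.311 0.028] [172. 154.  78.]
[ 257  221   97   42 1024] [ 0.671 -0.104  0.008] [0.738 0.175 0.051] [98. 90. 82.]
[ 423  229   33   49 1086] [0.667 0.356 0.008] [0.724 0.411 0.133] [90. 89. 92.]
[371 245  20  27 441] [0.689 0.222 0.008] [0.737 0.27  0.063] [126.  73.  64.]
[ 204  268  140   77 3094] [ 0.838 -0.129  0.008] [0.962 0.172 0.043] [75. 71. 68.]
side [0.51850134 0.04776127 0
[... 363 characters left out ...]
[0.963 0.175 0.043] [112.  97.  89.]
[224 176  60  60 832] [ 0.669 -0.109  0.008] [0.738 0.176 0.054] [153. 124. 100.]
[314 176  26  17 291] [ 0.512 -0.187  0.008] [ 0.589 -0.122  0.033] [173. 124.  72.]
[ 363  187   58   43 1562] [ 0.265 -0.16   0.008] [0.405 0.005 0.051] [96. 56. 64.]
[ 290  196   49   44 1587] [ 0.442 -0.044  0.008] [0.603 0.128 0.05 ] [136. 105.  90.]
[204 229  21  28 493] [0.685 0.222 0.008] [0.733 0.272 0.065] [191. 114.  90.]
[ 173  236   31   48 1156] [0.663 0.357 0.019] [0.719 0.412 0.133] [145. 131. 136.]
[ 314  241   66   57 2440] [0.296 0.14  0.008] [0.463 0.311 0.05 ] [130.  69.  94.]
[246 262  28  17 391] [0.535 0.264 0.008] [0.601 0.312 0.029] [231. 196.   7.]
```

View pics/crop.png

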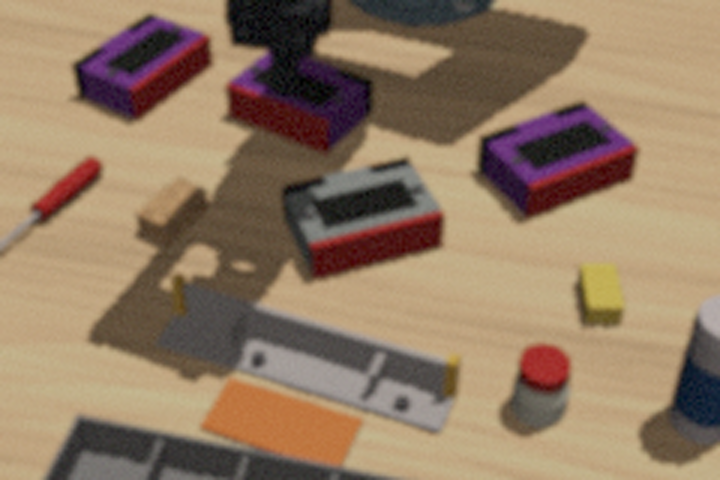

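```bash
cat > fence.py <<'E'
from h import *
def line(q):
    vx,vy,x,y=cv2.fitLine((q*1000).astype(np.float32),cv2.DIST_HUBER,0,.01,.01).ravel();return np.array([x,y])/1000,np.degrees(np.arctan2(vy,vx))
if __name__=="__main__":
  for n in("scene","side"):
    D=np.load(f"/tmp/{n}.npz");P,W=D["P"],D["W"];z=W[...,2]
    m=(z>.006)&(z<.06)&(W[...,0]>.655)&(W[...,0]<.755)&(W[...,1]>-.13)&(W[...,1]<.2)
    # frontmost x per y bin
    for lo,hi in((.006,.036),(.036,.043)):
        q=W[m&(z>lo)&(z<hi)]
        b=np.round(q[:,1]/.01).astype(int)
        f=np.array([[np.percentile(q[b==k,0],5 if lo>.03 else 50),k*.01,(b==k).sum()] for k in np.unique(b) if (b==k).sum()>3]);print(n,lo,np.round(f,4).tolist(),line(f[:,:2]))
    hsv=cv2.cvtColor(P,cv2.COLOR_RGB2HSV).astype(int)
    y=m&(abs(hsv[...,0]-24)<8)&(hsv[...,1]>140)&(z>.012)
    k,l,s,_=cv2.connectedComponentsWithStats(y.astype(np.uint8))
    for i in range(1,k):
        if s[i,4]>8:q=W[l==i];print("mark",s[i],q.min(0).round(4),q.max(0).round(4))
E
python3 fence.py
```

```text
scene 0.006 [[0.6831, -0.1, 26.0], [0.6788, -0.09, 35.0], [0.6798, -0.08, 30.0], [0.6813, -0.07, 26.0], [0.6822, -0.06, 27.0], [0.6843, -0.05, 27.0], [0.7087, -0.04, 41.0], [0.6943, -0.03, 52.0], [0.6888, -0.02, 30.0], [0.6915, -0.01, 46.0], [0.6917, 0.0, 33.0], [0.6928, 0.01, 35.0], [0.6946, 0.02, 31.0], [0.6958, 0.03, 35.0], [0.6975, 0.04, 37.0], [0.6991, 0.05, 34.0], [0.6998, 0.06, 24.0], [0.7019, 0.07, 37.0], [0.7042, 0.08, 38.0], [0.7045, 0.09, 34.0], [0.7312, 0.1, 55.0], [0.7092, 0.11, 44.0], [0.7095, 0.12, 33.0], [0.7115, 0.13, 48.0], [0.7122, 0.14, 32.0], [0.7134, 0.15, 35.0], [0.7157, 0.16, 32.0], [0.7216, 0.17, 35.0]] (array([0.6952326, 0.023    ], dtype=float32), np.float32(81.634415))
scene 0.036 [[0.6808, -0.1, 6.0], [0.672, -0.09, 11.0], [0.6737, -0.08, 6.0], [0.6759, -0.07, 9.0], [0.6763, -0.06, 9.0], [0.6768, -0.05, 8.0], [0.6803, -0.04, 8.0], [0.6819, -0.03, 9.0], [0.6838, -0.02, 9.0], [0.6844, -0.01, 10.0], [0.6843, 0.0, 9.0], [0.6873, 0.01, 7.0], [0.6881, 0.02, 10.0], [0.6892, 0.03, 8.0], [0.6928, 0.04, 9.0], [0.6932, 0.05, 9.0], [0.6939, 0.06, 8.0], [0.6964, 0.07,
[... 1353 characters left out ...]
], [0.6826, -0.01, 5.0], [0.6821, 0.0, 6.0], [0.6868, 0.01, 8.0], [0.6868, 0.02, 6.0], [0.6885, 0.03, 5.0], [0.6888, 0.04, 8.0], [0.6919, 0.05, 7.0], [0.6934, 0.06, 5.0], [0.6952, 0.07, 8.0], [0.6958, 0.08, 7.0], [0.6963, 0.09, 8.0], [0.7009, 0.1, 5.0], [0.7001, 0.11, 7.0], [0.7025, 0.12, 8.0], [0.7042, 0.13, 7.0], [0.705, 0.14, 8.0], [0.7078, 0.15, 8.0], [0.7085, 0.16, 5.0], [0.7098, 0.17, 13.0]] (array([0.6866166, 0.01     ], dtype=float32), np.float32(81.83998))
mark [278 176   6   5  22] [ 0.6692 -0.109   0.0385] [ 0.6862 -0.0918  0.0516]
mark [282 183   2   6  11] [ 0.6699 -0.1033  0.0127] [ 0.672  -0.0956  0.0321]
mark [224 219   7  15  79] [0.7078 0.1576 0.0129] [0.7245 0.176  0.0541]
```

The crop confirms the grey, red-faced block at crop (362,215); the three others are purple. The fence's face is turned about -8.2°, with its middle near (0.690, 0.034). The block is at (0.5225, 0.041), yaw 33.6°. That puts it 0.167 m before the fence and 42° counter-clockwise of square, which fits the description.

```bash
cat >> h.py <<'E'
F0=np.array([.690,.034]);FY=-8.2
def rel(c,yaw):
    t=np.radians(FY);d=np.array(c)-F0
    return np.round([d[0]*np.cos(t)+d[1]*np.sin(t),-d[0]*np.sin(t)+d[1]*np.cos(t),yaw-FY],4)
def plan(c,yaw,side,angs,so=.012,b=.048,piv=.040,half=.0175):
    """side +1 left,-1 right; tool xy/yaw at standoff, contact, then after turns angs (deg)"""
    s=ctrl.read_state();p=np.array(s["tool_pos"]);R=np.array(s["eef_rot"]);ty=np.degrees(np.arctan2(R[1,1],R[0,1]))
    print("tool",p.round(4),"yaw",ty.round(2),"t",s["clock"],"F",np.round(s["ft_force"],1),"gap",round(s["finger_gap"],3))
    def Rt(a):
        a=np.radians(a);return np.array([[np.cos(a),-np.sin(a)],[np.sin(a),np.cos(a)]])
    c=np.array(c);pv=c+Rt(yaw)@[0,-side*piv]
    for name,back,a in [("stand",so,0),("touch",0,0)]+[("turn",0,x) for x in angs]:
        y=yaw-side*a; q=pv+Rt(y)@[-.05-half-back,side*(piv+b)]
        cc=pv+Rt(y)@[0,side*piv]
        print(name,a,"shift",np.round(q-p[:2],4),"rz",round(y-ty,2),"abs",q.round(4),"block",rel(cc,y))
E
python3 -c "
from h import *
plan([.5227,.0405],33.6,1,[5,10,15,20,25,30,35])"
```

```text
tool [5.745e-01 1.000e-04 2.379e-01] yaw 0.0 t 0.1 F [ 0.7  0.4 -0.2] gap 1.0
stand 0 shift [-0.1446  0.0364] rz 33.6 abs [0.4299 0.0365] block [-1.665e-01 -1.740e-02  4.180e+01]
touch 0 shift [-0.1346  0.043 ] rz 33.6 abs [0.4399 0.0431] block [-1.665e-01 -1.740e-02  4.180e+01]
turn 5 shift [-0.1311  0.052 ] rz 28.6 abs [0.4434 0.0521] block [-1.638e-01 -1.520e-02  3.680e+01]
turn 10 shift [-0.1268  0.0607] rz 23.6 abs [0.4478 0.0608] block [-1.609e-01 -1.330e-02  3.180e+01]
turn 15 shift [-0.1217  0.0689] rz 18.6 abs [0.4528 0.0691] block [-1.579e-01 -1.150e-02  2.680e+01]
turn 20 shift [-0.116   0.0767] rz 13.6 abs [0.4585 0.0768] block [-1.547e-01 -1.010e-02  2.180e+01]
turn 25 shift [-0.1096  0.084 ] rz 8.6 abs [0.4649 0.0841] block [-1.514e-01 -9.000e-03  1.680e+01]
turn 30 shift [-0.1026  0.0906] rz 3.6 abs [0.4719 0.0908] block [-1.48e-01 -8.10e-03  1.18e+01]
turn 35 shift [-0.095   0.0967] rz -1.4 abs [0.4795 0.0968] block [-0.1446 -0.0075  6.8   ]
```

Request:
servo_tool:
  motion:
    - [[0,-0.03,0.01,-0.03,0,0,7],[0,-0.06,0.02,-0.06,0,0,14],[0,-0.09,0.03,-0.09,0,0,21],[0,-0.12,0.036,-0.12,0,0,28],[0,-0.145,0.036,-0.13,0,0,33.6],[0,-0.145,0.036,-0.13,0,0,33.6],[0,-0.145,0.036,-0.13,0,0,33.6],[0,-0.145,0.036,-0.13,0,0,33.6]]
  grip_force: 10

```text
clock: 0.9
tool_pos: [0.4319, 0.0356, 0.1098]
eef_rot: [[-0.552, 0.834, 0.003], [0.834, 0.552, -0.001], [-0.002, 0.002, -1.0]]
ft_force: [0.7, -0.9, -0.3]
finger_gap: 0.298
grip_force: 0.0
```

Request:
servo_tool:
  motion:
    - [[0,0,0,0,0,0,0],[0,0,0,0,0,0,0],[0,0,0,0,0,0,0],[0,0,0,0,0,0,0],[0,0,0,-0.03,0,0,0],[0,0,0,-0.06,0,0,0],[0,0,0,-0.085,0,0,0],[0,0,0,-0.093,0,0,0],[0,0,0,-0.093,0,0,0]]

```text
clock: 1.8
tool_pos: [0.4291, 0.0362, 0.0149]
eef_rot: [[-0.553, 0.833, -0.003], [0.833, 0.553, 0.001], [0.002, -0.002, -1.0]]
ft_force: [-0.4, -0.0, 0.3]
finger_gap: 0.009
grip_force: 0.0
```

```bash
python3 -c "
from h import *
plan([.5227,.0405],33.6,1,[0])
P,W,d=shot('side');save(P[120:320,220:460],'a.png',3)"
```

```text
tool [0.4291 0.0362 0.0149] yaw 33.59 t 1.8 F [-0.4 -0.   0.3] gap 0.009
stand 0 shift [0.0008 0.0003] rz 0.01 abs [0.4299 0.0365] block [-1.665e-01 -1.740e-02  4.180e+01]
touch 0 shift [0.0108 0.007 ] rz 0.01 abs [0.4399 0.0431] block [-1.665e-01 -1.740e-02  4.180e+01]
turn 0 shift [0.0108 0.007 ] rz 0.01 abs [0.4399 0.0431] block [-1.665e-01 -1.740e-02  4.180e+01]
```

View pics/a.png

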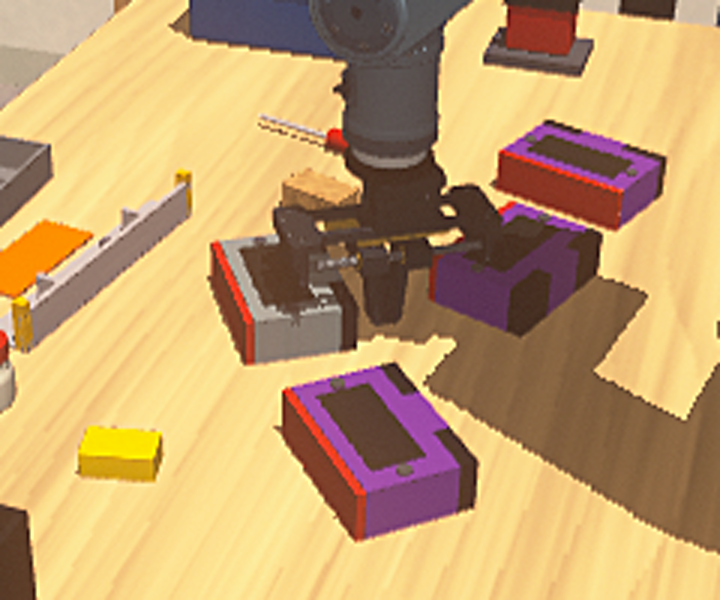

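The fingers are shut behind the left pad, at crop (385,300), clear of the grey and purple blocks. First left push.

Request:
servo_tool:
  motion:
    - [[0,0.006,0.004,0,0,0,0],[0,0.011,0.007,0,0,0,0],[0,0.013,0.012,0,0,0,-3],[0,0.016,0.0195,0,0,0,-7],[0,0.019,0.025,0,0,0,-10],[0,0.0225,0.031,0,0,0,-13.5],[0,0.026,0.036,0,0,0,-17],[0,0.0295,0.0405,0,0,0,-20],[0,0.0295,0.0405,0,0,0,-20]]

```text
clock: 2.75
tool_pos: [0.4582, 0.077, 0.0165]
eef_rot: [[-0.235, 0.972, -0.004], [0.972, 0.235, -0.0], [0.0, -0.004, -1.0]]
ft_force: [-10.4, -1.4, 11.2]
finger_gap: 0.006
grip_force: 5.7
```

```bash
cat > look.py <<'E'
import sys
from h import *
c0=[float(a) for a in sys.argv[1:3]]
for n in("scene","side"):
    try:
        c,y,wh,k,r=block(*shot(n)[:2],c0); print(n,c.round(4),round(y,1),wh,k,"rel",rel(c,y))
    except Exception as e: print(n,e)
s=ctrl.read_state();print(np.round(s["tool_pos"],4),s["clock"],np.round(s["ft_force"],1))
E
python3 look.py .536 .05
```

```text
scene [0.5342 0.0493] 14.6 [105.4 139.7] 988 rel [-1.56300e-01 -7.00000e-03  2.27808e+01]
side [0.5178 0.0465] 14.7 [130.7 142.1] 658 rel [-1.72200e-01 -1.22000e-02  2.28697e+01]
[0.4583 0.0769 0.0165] 2.85 [-9.9 -0.9 10.5]
```

```bash
cat >> h.py <<'E'
def arc(side,angs,b=.048,piv=.04,half=.0175,yaw=None):
    R=np.array(ctrl.read_state()["eef_rot"]);ty=np.degrees(np.arctan2(R[1,1],R[0,1])) if yaw is None else yaw
    def Rt(a):
        a=np.radians(a);return np.array([[np.cos(a),-np.sin(a)],[np.sin(a),np.cos(a)]])
    v=np.array([-half-.05,side*(piv+b)])
    for a in angs:print(a,np.round(Rt(ty-side*a)@v-Rt(ty)@v,4))
E
python3 -c "
from h import *
arc(1,[3.5,7,10.5,14,17.5,21,24.5,28])"
```

```text
3.5 [0.0044 0.0051]
7 [0.0091 0.01  ]
10.5 [0.0141 0.0146]
14 [0.0194 0.0188]
17.5 [0.0249 0.0228]
21 [0.0307 0.0263]
24.5 [0.0366 0.0296]
28 [0.0428 0.0324]
```

Request:
servo_tool:
  motion:
    - [[0,0.0045,0.005,0,0,0,-3.5],[0,0.009,0.01,0,0,0,-7],[0,0.014,0.0145,0,0,0,-10.5],[0,0.0195,0.019,0,0,0,-14],[0,0.025,0.023,0,0,0,-17.5],[0,0.0305,0.0265,0,0,0,-21],[0,0.0365,0.0295,0,0,0,-24.5],[0,0.043,0.0325,0,0,0,-28],[0,0.043,0.0325,0,0,0,-28],[0,0.023,0.038,0,0,0,-28]]

```text
clock: 3.85
tool_pos: [0.4855, 0.1148, 0.0173]
eef_rot: [[0.249, 0.969, 0.004], [0.969, -0.249, 0.0], [0.001, 0.004, -1.0]]
ft_force: [-0.3, -1.2, 0.5]
finger_gap: 0.008
grip_force: 0.0
```

```bash
python3 look.py .553 .05; python3 -c "
from h import *
plan([.553,.05],-14.4,-1,[5,10,15,20,25,30],so=.02)"
```

```text
scene [0.5543 0.0506] -16.3 [144.5 104.1] 1046 rel [-1.3670e-01 -2.9000e-03 -8.1308e+00]
side [0.5638 0.0892] 75.9 [ 61.5 103.8] 435 rel [-1.32800e-01  3.66000e-02  8.40912e+01]
[0.4812 0.1155 0.016 ] 3.95 [-0.1  0.4  0.2]
tool [0.4812 0.1155 0.016 ] yaw -14.33 t 3.95 F [-0.1  0.4  0.2] gap 0.004
stand 0 shift [-0.0249 -0.0902] rz -0.07 abs [0.4563 0.0253] block [-1.379e-01 -3.700e-03 -6.200e+00]
touch 0 shift [-0.0055 -0.0952] rz -0.07 abs [0.4757 0.0203] block [-1.379e-01 -3.700e-03 -6.200e+00]
turn 5 shift [ 0.0008 -0.1025] rz 4.93 abs [0.482  0.0129] block [-0.1344 -0.0039 -1.2   ]
turn 10 shift [ 0.0077 -0.1093] rz 9.93 abs [0.4889 0.0062] block [-0.1309 -0.0038  3.8   ]
turn 15 shift [ 0.0152 -0.1154] rz 14.93 abs [0.4964 0.    ] block [-1.274e-01 -3.500e-03  8.800e+00]
turn 20 shift [ 0.0232 -0.1209] rz 19.93 abs [ 0.5044 -0.0054] block [-1.24e-01 -2.80e-03  1.38e+01]
turn 25 shift [ 0.0316 -0.1256] rz 24.93 abs [ 0.5128 -0.0102] block [-1.207e-01 -1.800e-03  1.880e+01]
turn 30 shift [ 0.0404 -0.1296] rz 29.93 abs [ 0.5216 -0.0142] block [-1.174e-01 -5.000e-04  2.380e+01]
```

Request:
servo_tool:
  motion:
    - [[0,-0.012,-0.045,0,0,0,0],[0,-0.025,-0.09,0,0,0,0],[0,-0.015,-0.0925,0,0,0,0],[0,-0.0055,-0.095,0,0,0,0],[0,-0.0015,-0.1,0,0,0,3.3],[0,0.0035,-0.105,0,0,0,6.7],[0,0.0077,-0.109,0,0,0,10],[0,0.0125,-0.1135,0,0,0,13.3],[0,0.018,-0.1175,0,0,0,16.6],[0,0.023,-0.121,0,0,0,20]]

```text
clock: 4.95
tool_pos: [0.5041, -0.0051, 0.0156]
eef_rot: [[-0.102, 0.995, -0.006], [0.995, 0.102, 0.001], [0.001, -0.006, -1.0]]
ft_force: [-13.8, 0.0, 9.8]
finger_gap: 0.006
grip_force: 6.4
```

```bash
python3 look.py .565 .048; python3 -c "
from h import *
arc(-1,[3,6,9,12])"
```

```text
scene [0.5675 0.0496] 2.5 [104.9 140.2] 1034 rel [-1.23400e-01 -2.00000e-03  1.07287e+01]
side [0.5521 0.0459] 3.6 [131.9 148.6] 1133 rel [-1.38200e-01 -7.90000e-03  1.17652e+01]
[ 0.5056 -0.0057  0.0157] 5.05 [-5.  -1.   2.1]
3 [ 0.005  -0.0029]
6 [ 0.0102 -0.0056]
9 [ 0.0155 -0.008 ]
12 [ 0.0209 -0.0101]
```

Request:
servo_tool:
  motion:
    - [[0,0.005,-0.003,0,0,0,3],[0,0.01,-0.0055,0,0,0,6],[0,0.0155,-0.008,0,0,0,9],[0,0.0155,-0.008,0,0,0,9],[0,-0.004,-0.013,0,0,0,9],[0,-0.004,-0.013,0,0,0,9]]

```text
clock: 5.65
tool_pos: [0.501, -0.0186, 0.0155]
eef_rot: [[-0.253, 0.968, -0.001], [0.968, 0.253, 0.0], [0.001, -0.001, -1.0]]
ft_force: [-0.8, 0.1, -0.5]
finger_gap: 0.003
grip_force: 0.0
```

```bash
python3 look.py .574 .048
```

```text
scene [0.5755 0.0503] 12.2 [104.7 139.8] 1121 rel [-1.15700e-01 -2.00000e-04  2.04047e+01]
side [0.5755 0.0485] 12.8 [100.9 146.6] 1075 rel [-1.15400e-01 -2.00000e-03  2.10432e+01]
[ 0.5028 -0.019   0.0161] 5.75 [-0.6 -0.3 -0.1]
```

```bash
python3 -c "
from h import *
plan([.575,.0495],13,1,[4,8,12,16,20,24,28,32],so=.018)"
```

```text
tool [ 0.5028 -0.019   0.0161] yaw 14.62 t 5.75 F [-0.6 -0.3 -0.1] gap 0.005
stand 0 shift [-0.0219  0.096 ] rz -1.62 abs [0.4809 0.077 ] block [-1.16e-01 -1.10e-03  2.12e+01]
touch 0 shift [-0.0044  0.1001] rz -1.62 abs [0.4984 0.0811] block [-1.16e-01 -1.10e-03  2.12e+01]
turn 4 shift [0.0007 0.1059] rz -5.62 abs [0.5036 0.0869] block [-1.134e-01 -1.000e-04  1.720e+01]
turn 8 shift [0.0063 0.1113] rz -9.62 abs [0.5091 0.0923] block [-1.107e-01  6.000e-04  1.320e+01]
turn 12 shift [0.0121 0.1163] rz -13.62 abs [0.515  0.0973] block [-1.08e-01  1.10e-03  9.20e+00]
turn 16 shift [0.0184 0.1209] rz -17.62 abs [0.5212 0.1019] block [-1.052e-01  1.500e-03  5.200e+00]
turn 20 shift [0.0249 0.1251] rz -21.62 abs [0.5277 0.1061] block [-0.1024  0.0016  1.2   ]
turn 24 shift [0.0317 0.1288] rz -25.62 abs [0.5345 0.1098] block [-9.96e-02  1.60e-03 -2.80e+00]
turn 28 shift [0.0387 0.132 ] rz -29.62 abs [0.5416 0.113 ] block [-9.68e-02  1.40e-03 -6.80e+00]
turn 32 shift [0.046  0.1347] rz -33.62 abs [0.5488 0.1157] block [-9.41e-02  9.00e-04 -1.08e+01]
```

Request:
servo_tool:
  motion:
    - [[0,-0.013,0.045,0,0,0,-1],[0,-0.022,0.092,0,0,0,-1.6],[0,-0.02,0.0965,0,0,0,-1.6],[0,-0.012,0.0985,0,0,0,-1.6],[0,-0.0045,0.1,0,0,0,-1.6],[0,0.0005,0.106,0,0,0,-5.6],[0,0.0065,0.1115,0,0,0,-9.6],[0,0.012,0.1165,0,0,0,-13.6],[0,0.0185,0.121,0,0,0,-17.6],[0,0.025,0.125,0,0,0,-21.6]]

```text
clock: 6.75
tool_pos: [0.5246, 0.1045, 0.0156]
eef_rot: [[0.126, 0.992, -0.007], [0.992, -0.126, -0.0], [-0.001, -0.007, -1.0]]
ft_force: [-16.6, 0.5, 15.3]
finger_gap: 0.006
grip_force: 8.4
```

```bash
python3 look.py .588 .046; python3 -c "
from h import *
arc(1,[4,8,12])"
```

```text
scene [0.5868 0.0522] -4.3 [140.3 107.5] 990 rel [-1.0480e-01  3.3000e-03  3.8795e+00]
side [0.58   0.1048] 65.7 [ 72.  134.9] 484 rel [-1.19000e-01  5.44000e-02  7.38977e+01]
[0.5264 0.105  0.0156] 6.85 [-7.   3.8  6.3]
4 [0.0068 0.0037]
8 [0.0139 0.0069]
12 [0.0211 0.0095]
```

Request:
servo_tool:
  motion:
    - [[0,0.007,0.0035,0,0,0,-4],[0,0.014,0.007,0,0,0,-8],[0,0.021,0.0095,0,0,0,-12],[0,0.021,0.0095,0,0,0,-12],[0,0.002,0.016,0,0,0,-12],[0,0.002,0.016,0,0,0,-12]]

```text
clock: 7.45
tool_pos: [0.5279, 0.1208, 0.0152]
eef_rot: [[0.326, 0.945, -0.002], [0.945, -0.326, -0.0], [-0.001, -0.002, -1.0]]
ft_force: [-0.2, -0.2, 0.3]
finger_gap: 0.005
grip_force: 0.0
```

```bash
python3 look.py .597 .048; python3 -c "
from h import *
plan([.5960,.048],-19,-1,[4,8,12,16,20,24],so=.018)"
```

```text
scene [0.597  0.0501] -18.0 [142.2 102.9] 1134 rel [-9.430e-02  2.700e-03 -9.796e+00]
side [0.6093 0.0909] 72.6 [ 56.  103.9] 387 rel [-8.80000e-02  4.48000e-02  8.07834e+01]
[0.5299 0.1206 0.0159] 7.55 [0.  0.9 0.5]
tool [0.5299 0.1206 0.0159] yaw -19.05 t 7.55 F [0.  0.9 0.5] gap 0.007
stand 0 shift [-0.0304 -0.0901] rz 0.05 abs [0.4995 0.0305] block [-9.50e-02  4.00e-04 -1.08e+01]
touch 0 shift [-0.0133 -0.096 ] rz 0.05 abs [0.5166 0.0246] block [-9.50e-02  4.00e-04 -1.08e+01]
turn 4 shift [-0.0088 -0.1023] rz 4.05 abs [0.521  0.0183] block [-0.0923  0.     -6.8   ]
turn 8 shift [-0.0039 -0.1082] rz 8.05 abs [0.526  0.0123] block [-8.95e-02 -2.00e-04 -2.80e+00]
turn 12 shift [ 0.0014 -0.1139] rz 12.05 abs [0.5313 0.0067] block [-8.67e-02 -2.00e-04  1.20e+00]
turn 16 shift [ 0.0071 -0.1191] rz 16.05 abs [0.537  0.0015] block [-8.39e-02 -1.00e-04  5.20e+00]
turn 20 shift [ 0.0132 -0.1239] rz 20.05 abs [ 0.5431 -0.0033] block [-8.11e-02  3.00e-04  9.20e+00]
turn 24 shift [ 0.0196 -0.1283] rz 24.05 abs [ 0.5494 -0.0077] block [-7.84e-02  8.00e-04  1.32e+01]
```

Request:
servo_tool:
  motion:
    - [[0,-0.018,-0.045,0,0,0,0],[0,-0.0305,-0.09,0,0,0,0],[0,-0.022,-0.093,0,0,0,0],[0,-0.0135,-0.096,0,0,0,0],[0,-0.009,-0.1025,0,0,0,4],[0,-0.004,-0.108,0,0,0,8],[0,0.0015,-0.114,0,0,0,12],[0,0.007,-0.119,0,0,0,16],[0,0.007,-0.119,0,0,0,16]]

```text
clock: 8.45
tool_pos: [0.5355, 0.0029, 0.0156]
eef_rot: [[0.049, 0.999, -0.003], [0.999, -0.049, 0.0], [0.0, -0.003, -1.0]]
ft_force: [-7.0, -1.1, 6.0]
finger_gap: 0.006
grip_force: 3.6
```

```bash
python3 look.py .607 .048; python3 -c "
from h import *
arc(-1,[3,6,8])"
```

```text
scene [0.6062 0.048 ] -4.0 [140.8 104.1] 1132 rel [-8.4900e-02  1.9000e-03  4.1979e+00]
side [0.5888 0.0469] -5.6 [148.5 135.3] 1092 rel [-1.0200e-01 -1.7000e-03  2.5814e+00]
[0.5355 0.0029 0.0156] 8.55 [-6.2 -1.3  4.8]
3 [ 0.0045 -0.0036]
6 [ 0.0092 -0.0071]
8 [ 0.0125 -0.0092]
```

Request:
servo_tool:
  motion:
    - [[0,0.0045,-0.0035,0,0,0,3],[0,0.011,-0.008,0,0,0,7],[0,0.011,-0.008,0,0,0,7],[0,0.011,-0.008,0,0,0,7],[0,-0.01,-0.0095,0,0,0,7],[0,-0.01,-0.0095,0,0,0,7]]

```text
clock: 9.15
tool_pos: [0.5247, -0.0063, 0.0153]
eef_rot: [[-0.07, 0.998, -0.001], [0.998, 0.07, 0.001], [0.001, -0.001, -1.0]]
ft_force: [-0.9, -0.3, -0.5]
finger_gap: 0.005
grip_force: 0.0
```

```bash
python3 look.py .61 .048; python3 -c "
from h import *
plan([.6105,.048],3,1,[3,6,9,11,13],so=.018)"
```

```text
scene [0.6108 0.0482] 2.5 [105.9 140.2] 1214 rel [-8.04000e-02  2.70000e-03  1.07121e+01]
side [0.6104 0.0466] 2.6 [102.8 146.1] 1064 rel [-8.05000e-02  1.10000e-03  1.07716e+01]
[ 0.5268 -0.0067  0.0161] 9.25 [ 0.4 -0.4 -0.2]
tool [ 0.5268 -0.0067  0.0161] yaw 4.01 t 9.25 F [ 0.4 -0.4 -0.2] gap 0.004
stand 0 shift [-0.0042  0.0982] rz -1.01 abs [0.5226 0.0915] block [-8.07e-02  2.50e-03  1.12e+01]
touch 0 shift [0.0138 0.0991] rz -1.01 abs [0.5406 0.0924] block [-8.07e-02  2.50e-03  1.12e+01]
turn 3 shift [0.0183 0.1028] rz -4.01 abs [0.5451 0.0961] block [-7.86e-02  2.90e-03  8.20e+00]
turn 6 shift [0.023  0.1062] rz -7.01 abs [0.5498 0.0995] block [-7.65e-02  3.10e-03  5.20e+00]
turn 9 shift [0.0279 0.1094] rz -10.01 abs [0.5547 0.1026] block [-0.0745  0.0033  2.2   ]
turn 11 shift [0.0312 0.1113] rz -12.01 abs [0.558  0.1046] block [-0.0731  0.0033  0.2   ]
turn 13 shift [0.0346 0.1132] rz -14.01 abs [0.5614 0.1064] block [-0.0717  0.0033 -1.8   ]
```

Request:
servo_tool:
  motion:
    - [[0,-0.004,0.045,0,0,0,-1],[0,-0.004,0.094,0,0,0,-1],[0,0.002,0.0985,0,0,0,-1],[0,0.014,0.099,0,0,0,-1],[0,0.0185,0.103,0,0,0,-4],[0,0.023,0.106,0,0,0,-7],[0,0.028,0.1095,0,0,0,-10],[0,0.034,0.113,0,0,0,-13.5],[0,0.034,0.113,0,0,0,-13.5]]

```text
clock: 10.15
tool_pos: [0.5596, 0.1067, 0.0158]
eef_rot: [[0.166, 0.986, -0.002], [0.986, -0.166, 0.001], [0.0, -0.002, -1.0]]
ft_force: [-5.3, 2.2, 5.8]
finger_gap: 0.003
grip_force: 3.0
```

Request:
servo_tool:
  motion:
    - [[0,0,0,0,0,0,0],[0,-0.02,0.0035,0,0,0,0],[0,-0.02,0.0035,0,0,0,0]]

```text
clock: 10.45
tool_pos: [0.5387, 0.1098, 0.0154]
eef_rot: [[0.164, 0.986, -0.001], [0.986, -0.164, 0.0], [-0.0, -0.001, -1.0]]
ft_force: [-0.7, 0.5, -0.9]
finger_gap: 0.002
grip_force: 0.0
```

```bash
python3 look.py .62 .047
python3 - <<'E'
from h import *
from fence import line
for n in("scene","side"):
    P,W,d=shot(n);np.savez("/tmp/"+n,P=P,W=W)
    a=P.astype(int);z=W[...,2]
    m=(a[...,0]>1.8*a[...,1])&(a[...,0]>1.8*a[...,2])&(a[...,0]>50)&(np.hypot(W[...,0]-.67,W[...,1]-.04)<.09)
    q=W[m&(z>.008)]
    l=np.array([rel(p[:2],0)[:2] for p in q])
    print(n,len(q),q.min(0).round(3),q.max(0).round(3))
    f=l[(q[:,2]<.04)];print(" face pts",len(f),np.median(f[:,0]) if len(f) else 0, line(f) if len(f)>5 else 0)
    mm=(z>.008)&(z<.037)&(W[...,0]>.655)&(W[...,0]<.72);
    t=l[q[:,2]>.04];b=np.round(t[:,1]/.015)
    print(" top front edge",[(round(k*.015,3),np.percentile(t[b==k,0],90).round(4),(b==k).sum()) for k in np.unique(b)])
E
```

```text
scene [0.6178 0.0487] -8.1 [141. 105.] 1189 rel [-0.0736  0.0043  0.1346]
side [0.6229 0.0883] 80.4 [ 65.3 102.3] 427 rel [-7.41000e-02  4.42000e-02  8.85714e+01]
[0.5408 0.1094 0.0161] 10.55 [-1.  -0.6 -0.1]
scene 377 [ 0.65  -0.025  0.014] [0.677 0.11  0.048]
 face pts 246 -0.0243 (array([-0.0243047 ,  0.00761552], dtype=float32), np.float32(-89.86011))
 top front edge [(np.float64(-0.06), np.float64(-0.023), np.int64(10)), (np.float64(-0.045), np.float64(-0.0232), np.int64(15)), (np.float64(-0.03), np.float64(-0.0239), np.int64(13)), (np.float64(-0.015), np.float64(-0.023), np.int64(13)), (np.float64(0.0), np.float64(-0.0232), np.int64(16)), (np.float64(0.015), np.float64(-0.0228), np.int64(15)), (np.float64(0.03), np.float64(-0.023), np.int64(15)), (np.float64(0.045), np.float64(-0.0235), np.int64(13)), (np.float64(0.06), np.float64(-0.0232), np.int64(15)), (np.float64(0.075), np.float64(-0.0235), np.int64(6))]
side 54 [0.651 0.025 0.009] [0.693 0.112 0.047]
 face pts 27 -0.0282 (array([-0.02669674,  0.06842513], dtype=float32), np.float32(-62.04586))
 top front edge [(np.float64(0.015), np.float64(-0.0252), np.int64(1)), (np.float64(0.03), np.float64(-0.0247), np.int64(7)), (np.float64(0.045), np.float64(-0.0244), np.int64(7)), (np.float64(0.06), np.float64(-0.0232), np.int64(6)), (np.float64(0.075), np.float64(-0.0249), np.int64(6))]
```

```bash
python3 -c "
from h import *
plan([.6168,.0485],-8.4,-1,[2,3,4,5],so=.018)"
```

```text
tool [0.5411 0.1092 0.0161] yaw -9.51 t 10.65 F [-0.6  0.4  0.7] gap 0.006
stand 0 shift [-0.0159 -0.0957] rz 1.11 abs [0.5252 0.0135] block [-0.0745  0.0039 -0.2   ]
touch 0 shift [ 0.0019 -0.0984] rz 1.11 abs [0.543  0.0109] block [-0.0745  0.0039 -0.2   ]
turn 2 shift [ 0.0047 -0.1011] rz 3.11 abs [0.5458 0.0081] block [-0.0731  0.0039  1.8   ]
turn 3 shift [ 0.0061 -0.1024] rz 4.11 abs [0.5472 0.0068] block [-0.0724  0.004   2.8   ]
turn 4 shift [ 0.0075 -0.1037] rz 5.11 abs [0.5486 0.0055] block [-0.0717  0.004   3.8   ]
turn 5 shift [ 0.009 -0.105] rz 6.11 abs [0.55   0.0042] block [-7.1e-02  4.1e-03  4.8e+00]
```

Request:
servo_tool:
  motion:
    - [[0,-0.01,-0.045,0,0,0,1],[0,-0.016,-0.09,0,0,0,1],[0,-0.014,-0.096,0,0,0,1],[0,-0.006,-0.097,0,0,0,1],[0,0.002,-0.0985,0,0,0,1],[0,0.0055,-0.102,0,0,0,3.5],[0,0.007,-0.103,0,0,0,4.5],[0,0.007,-0.103,0,0,0,4.5],[0,-0.013,-0.1015,0,0,0,4.5],[0,-0.013,-0.1015,0,0,0,4.5]]

```text
clock: 11.65
tool_pos: [0.5253, 0.0097, 0.0151]
eef_rot: [[0.085, 0.996, -0.002], [0.996, -0.085, 0.001], [0.0, -0.002, -1.0]]
ft_force: [-0.2, 0.4, 0.4]
finger_gap: 0.005
grip_force: 0.0
```

```bash
cat > face.py <<'E'
from h import *
from fence import line
P,W,d=shot("scene");a=P.astype(int);z=W[...,2]
m=(a[...,0]>1.8*a[...,1])&(a[...,0]>1.8*a[...,2])&(a[...,0]>50)&(np.hypot(W[...,0]-.67,W[...,1]-.04)<.09)&(z>.008)&(z<.04)
l=np.array([rel(p[:2],0)[:2] for p in W[m]]);c,an=line(l);an=(an+180)%180
print("gap at middle",-np.median(l[:,0]).round(4),"phi",round(an-90,2),"y",np.percentile(l[:,1],[1,99]).round(4))
E
python3 face.py;python3 look.py .62 .047;python3 -c "
from h import *
plan([.6190,.0485],-5.4,1,[1,2,3,4,5],so=.018)"
```

```text
gap at middle 0.024 phi 0.59 y [-0.0629  0.0728]
scene [0.6177 0.0488] -7.3 [140.8 104.6] 1234 rel [-0.0736  0.0044  0.9022]
side [0.6161 0.0474] -5.7 [147.6 105.4] 1071 rel [-0.075   0.0028  2.5414]
[0.5278 0.0086 0.016 ] 11.8 [0.3 0.1 0.7]
tool [0.5278 0.0086 0.016 ] yaw -4.94 t 11.8 F [0.3 0.1 0.7] gap 0.009
stand 0 shift [0.0106 0.0958] rz -0.46 abs [0.5384 0.1043] block [-0.0723  0.0042  2.8   ]
touch 0 shift [0.0285 0.0941] rz -0.46 abs [0.5563 0.1026] block [-0.0723  0.0042  2.8   ]
turn 1 shift [0.0301 0.0951] rz -1.46 abs [0.558  0.1037] block [-0.0716  0.0043  1.8   ]
turn 2 shift [0.0318 0.0961] rz -2.46 abs [0.5596 0.1046] block [-0.0709  0.0043  0.8   ]
turn 3 shift [0.0335 0.097 ] rz -3.46 abs [0.5613 0.1056] block [-0.0702  0.0043 -0.2   ]
turn 4 shift [0.0352 0.098 ] rz -4.46 abs [0.563  0.1065] block [-0.0696  0.0043 -1.2   ]
turn 5 shift [0.0369 0.0988] rz -5.46 abs [0.5647 0.1074] block [-0.0689  0.0042 -2.2   ]
```

Request:
servo_tool:
  motion:
    - [[0,0.01,-0.001,0,0,0,0],[0,0.018,-0.0015,0,0,0,0],[0,0.0205,-0.002,0,0,0,0.5],[0,0.0225,-0.0035,0,0,0,2],[0,0.0245,-0.005,0,0,0,3],[0,0.0245,-0.005,0,0,0,3],[0,0.0245,-0.005,0,0,0,3],[0,0.005,-0.004,0,0,0,3],[0,0.005,-0.004,0,0,0,3]]

```text
clock: 12.7
tool_pos: [0.5302, 0.0043, 0.0152]
eef_rot: [[0.035, 0.999, -0.002], [0.999, -0.035, 0.001], [0.0, -0.002, -1.0]]
ft_force: [0.8, 0.2, 0.3]
finger_gap: 0.001
grip_force: 0.0
```

```bash
python3 face.py;python3 look.py .62 .047;python3 -c "
from h import *
plan([.6190,.0485],-4.4,1,[1,2,3,4,5],so=.018)"
```

```text
gap at middle 0.0224 phi 2.56 y [-0.0597  0.0736]
scene [0.6203 0.0483] -5.7 [140.7 104.7] 1227 rel [-0.0711  0.0042  2.5297]
side [0.6191 0.0471] -5.7 [148.9 103. ] 1067 rel [-0.0721  0.0029  2.529 ]
[0.5328 0.0037 0.016 ] 12.85 [ 0.7  0.4 -0.5]
tool [0.5328 0.0037 0.016 ] yaw -2.02 t 12.85 F [ 0.7  0.4 -0.5] gap 0.005
stand 0 shift [0.0046 0.0992] rz -2.38 abs [0.5374 0.1029] block [-0.0723  0.0042  3.8   ]
touch 0 shift [0.0226 0.0978] rz -2.38 abs [0.5554 0.1015] block [-0.0723  0.0042  3.8   ]
turn 1 shift [0.0242 0.0989] rz -3.38 abs [0.557  0.1026] block [-0.0716  0.0043  2.8   ]
turn 2 shift [0.0259 0.0999] rz -4.38 abs [0.5587 0.1036] block [-0.0709  0.0043  1.8   ]
turn 3 shift [0.0275 0.1009] rz -5.38 abs [0.5603 0.1046] block [-0.0702  0.0043  0.8   ]
turn 4 shift [0.0292 0.1018] rz -6.38 abs [0.562  0.1055] block [-0.0696  0.0043 -0.2   ]
turn 5 shift [0.0309 0.1027] rz -7.38 abs [0.5637 0.1065] block [-0.0689  0.0043 -1.2   ]
```

Request:
servo_tool:
  motion:
    - [[0,-0.004,0.045,0,0,0,-2],[0,0,0.09,0,0,0,-4],[0,0.006,0.099,0,0,0,-4],[0,0.016,0.099,0,0,0,-4],[0,0.025,0.0995,0,0,0,-4],[0,0.029,0.101,0,0,0,-5],[0,0.031,0.102,0,0,0,-6],[0,0.031,0.102,0,0,0,-6],[0,0.031,0.102,0,0,0,-6],[0,0.011,0.105,0,0,0,-6]]

```text
clock: 13.85
tool_pos: [0.5451, 0.107, 0.0163]
eef_rot: [[0.142, 0.99, 0.003], [0.99, -0.142, -0.0], [0.0, 0.003, -1.0]]
ft_force: [0.2, 0.2, 0.1]
finger_gap: 0.006
grip_force: 0.0
```

```bash
python3 face.py;python3 face.py;python3 look.py .62 .047
```

```text
gap at middle 0.0212 phi 1.15 y [-0.06    0.0739]
gap at middle 0.0211 phi 1.29 y [-0.0601  0.0738]
scene [0.6204 0.0484] -6.5 [141.5 105.8] 1194 rel [-0.071   0.0043  1.7469]
side [0.6256 0.0892] 81.5 [ 61.  104.4] 425 rel [-7.17000e-02  4.55000e-02  8.97103e+01]
[0.5434 0.108  0.0159] 14.05 [0.3 0.1 0.1]
```

Request:
servo_tool:
  motion:
    - [[0,0.01,-0.0015,0,0,0,0],[0,0.018,-0.003,0,0,0,0],[0,0.0205,-0.0025,0,0,0,-0.5],[0,0.0222,-0.0015,0,0,0,-1.2],[0,0.0222,-0.0015,0,0,0,-1.2],[0,0.0222,-0.0015,0,0,0,-1.2],[0,0.002,0.0015,0,0,0,-1.2],[0,-0.015,0.004,0,0,0,-1.2],[0,-0.015,0.004,0,0,0,-1.2]]

```text
clock: 14.95
tool_pos: [0.5263, 0.1132, 0.0152]
eef_rot: [[0.16, 0.987, -0.002], [0.987, -0.16, -0.0], [-0.0, -0.002, -1.0]]
ft_force: [1.2, 0.2, 0.3]
finger_gap: 0.004
grip_force: 0.0
```

```bash
python3 face.py;python3 face.py;python3 look.py .62 .047
```

```text
gap at middle 0.0196 phi 0.22 y [-0.0609  0.0719]
gap at middle 0.0197 phi -0.29 y [-0.06    0.0724]
scene [0.6223 0.0475] -8.9 [142.1 105.1] 1283 rel [-0.0689  0.0037 -0.6908]
side [0.6293 0.0838] 78.5 [ 72.  107.4] 442 rel [-6.72000e-02  4.06000e-02  8.67182e+01]
[0.5292 0.1128 0.0162] 15.15 [ 0.6  0.  -0.3]
```

Square (about 0°) with a gap of about 20 mm. I'll raise the arm clear and do a last check with a picture.

Request:
servo_tool:
  motion:
    - [[0,-0.01,0.002,0.02,0,0,0],[0,-0.02,0.004,0.06,0,0,0],[0,-0.05,0,0.1,0,0,0],[0,-0.09,0,0.14,0,0,0],[0,-0.12,0,0.18,0,0,0],[0,-0.14,0,0.22,0,0,0],[0,-0.14,0,0.22,0,0,0]]

```text
clock: 15.85
tool_pos: [0.3897, 0.1132, 0.2425]
eef_rot: [[0.159, 0.987, 0.012], [0.987, -0.159, -0.0], [0.002, 0.012, -1.0]]
ft_force: [0.5, 0.1, 0.8]
finger_gap: 0.004
grip_force: 0.0
```

```bash
python3 face.py;python3 face.py;python3 look.py .622 .047
python3 - <<'E'
from h import *
P,W,d=shot("side");save(P[120:320,150:390],"fin.png",3)
a=P.astype(int);z=W[...,2]
# side: top red strip centre line (4 mm behind face) vs fence
m=(a[...,0]>1.8*a[...,1])&(a[...,0]>1.8*a[...,2])&(np.hypot(W[...,0]-.67,W[...,1]-.04)<.085)&(abs(z-.045)<.005)
l=np.array([rel(p[:2],0)[:2] for p in W[m]]);l=l[l[:,0]<-.005];b=np.round(l[:,1]/.02)
print([(k*.02,l[b==k,0].mean().round(4)) for k in np.unique(b)])
E
```

```text
gap at middle 0.0196 phi 0.06 y [-0.0602  0.0722]
gap at middle 0.0196 phi -0.1 y [-0.0598  0.0721]
scene [0.6224 0.0476] -8.4 [141.8 104.5] 1276 rel [-0.0689  0.0038 -0.1917]
side [0.622  0.0469] -7.6 [145.5 106.2] 1065 rel [-0.0692  0.0031  0.6311]
[0.3878 0.1128 0.235 ] 16.05 [-0.6  0.2 -1.2]
[(np.float64(-0.06), np.float64(-0.0222)), (np.float64(-0.04), np.float64(-0.0222)), (np.float64(-0.02), np.float64(-0.0224)), (np.float64(0.0), np.float64(-0.0229)), (np.float64(0.02), np.float64(-0.0226)), (np.float64(0.04), np.float64(-0.023)), (np.float64(0.06), np.float64(-0.0225)), (np.float64(0.08), np.float64(-0.0242))]
```

View pics/fin.png

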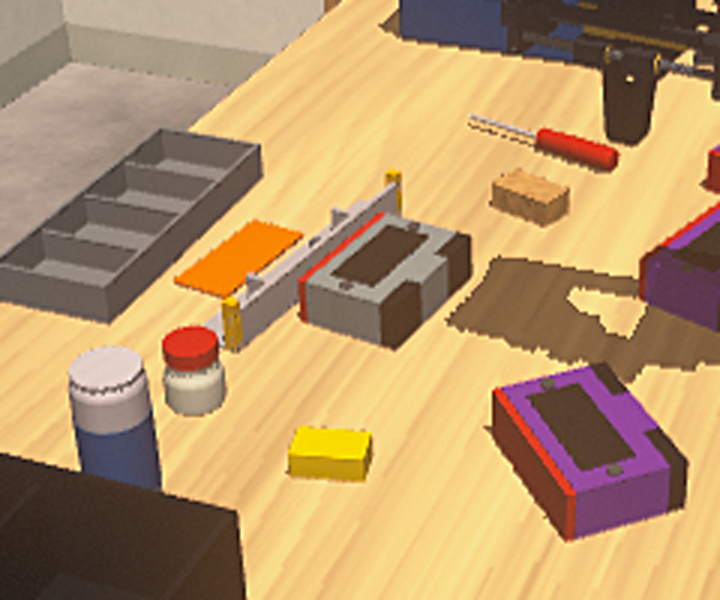

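The picture shows the block (crop 385,280) parallel to the fence and between the yellow marks (393,190) and (232,325). The arm is clear and everything else is where it was.

```bash
python3 -c "
from station import ctrl
print(ctrl.finish_job())"
```

```text
the job is handed in; nothing more can be done
None
```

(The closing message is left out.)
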